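# Vent the large vacuum pot and take its lid off

## Robot

A 6-joint arm with a two-finger parallel gripper is mounted at the origin on a cart in front of the work surface, level with it; the furniture and walls round the work are solid. World frame = base frame: x ahead of the robot, y to its left, z up, the work surface at z = 0. Lengths are in m, angles in rad, forces in N, time in s.
With the tool pointing down it reaches from about 0.35 to 0.85 m from the base axis. Payload 8.1 kg.
Tool frame: the origin (TCP) lies between the finger pads; the fingertips stand 14 mm ahead of it and the grasp point (between the pads) lies 5 mm behind it; z points along the fingers, y is the line along which they close (so a half turn about z gives the same grasp; the last joint's range is limited). The gripper opens to 93 mm and grips with 3 to 60 N. Pads are 15 mm wide; open, the fingers measure 128 mm over their backs; the gripper's body (75 mm by 188 mm) begins 65 mm behind the grasp point.
Start: joints at [-1.233, 0.13, 1.488, -0, 1.523, -0.085], TCP at [0.246, -0.547, 0.233] pointing down, gripper open.
Joint ranges: [-2.96, 2.96], [-0.89, 2.26], [0.02, 2.5], [-1.34, 4.48], [0, 2.73], [-2.66, 2.66]. Speed limits (rad/s): [2.39, 2.39, 2.79, 3.14, 3.14, 3.14].

## Interface

Orientations are given as a rotation vector (axis times angle).
In Python, from plant import robot gives the robot as it stands.
- The arm moves only by the tool arm_command, never from a script. Its argument "targets" is a list of rows, each an object of numbers: "x", "y", "z": the shift along the world's x, y, z in units of 500 mm (1.0 is 500 mm); "rx", "ry", "rz": the turn, a rotation vector about the world's x, y, z in units of 2 rad (1.0 is 2 rad); "claw": the closure in counts, from 0 (fully open) to 255 (shut). In form: [{"x": .., "y": .., "z": .., "rx": .., "ry": .., "rz": .., "claw": ..}, ...]. A call has 1 to 10 rows; each row is the pose to reach, as a shift and turn from the pose commanded when the call began; what a row does not reach only later rows make up. A row lasts 1/12 s, in which the tool goes at most 41.7 mm and 7.16 degrees, less where a joint would pass 70% of its speed; a pose out of reach is approached as far as the arm can. A call with a number of a shift or a turn outside -1 to 1 is refused whole. A call with a gripper value outside its range is refused whole. The fingers move at their own pace and stop on an object; "squeeze" is the grip in N (left out, the last holds). Time passes only in rows, so rows that repeat a pose let the fingers close. It gives the time, the measured TCP pose, the force, the opening and the grip force at its end, in the units of the state.
- robot.read_state(): the state, without advancing time (a new reading comes with each control period).
- robot.read_camera(name): name is "scene" or "side" or "wrist"; returns (picture, depth): 384x512x3 uint8, red, green, blue; 384x512 float32, m along the optical axis (not along the pixel's ray), 0 where there is no reading.
- robot.get_calibration(name): a dict with "intrinsics" (3x3 intrinsics, pixels), "origin" and "orientation" of the camera in the world. Camera axes: x right, y up, looking along -z (the intrinsics and any distortion apply to the point x, -y, -z); pixel columns grow to the right and rows downward; lengths in m; the calibration is good to about 2 mm. The wrist camera is an equidistant fisheye: a pixel r from the principal point sees the ray r / f radians off the axis. A picture is of the moment at which its call begins: read the wrist's pose just before it. get_calibration takes no time and is no camera call; for the wrist camera it gives the pose at the moment of the call.
- robot.close_job(): hands the job in; it is judged then, once.
The state is a dict: "t": time; "q": joint angles; "dq": joint speeds; "joint_torque": joint torques, N m; "tool_pos": TCP position; "orientation": TCP orientation; "force": force on the tool from outside, world axes, zero at the start; "wrist_torque": the same for the moment, N m; "opening": finger opening in m; "gripper_force": force on a finger pad.
Only numpy, scipy, OpenCV 4.12 (cv2) and the standard library are available. Lean on these libraries where they do the work, as an engineer would, in place of code of your own. Each camera call takes 0.05 s, during which the arm holds its last target. There are 200 camera calls.

## Task

The larger of the two steel vacuum pots is still under vacuum. Turn the vent tap on its lid a quarter turn anticlockwise to let the air in, then lift the lid off by the round knob in its middle and set it down gently, right way up, on the middle of the square rubber mat. Leave the tap of the smaller pot alone.

Things in the scene. Friction and masses are not known exactly. Their poses are not given: they have to be found in the camera images.
- pot: The larger vacuum pot: plain steel cylinder, 156 mm in diameter and 85 mm tall to its rim, fixed to the bench, with a small circuit board inside. Origin at the centre of its underside, z up.
- lid: Its loose lid, 0.5 kg: disc 170 mm across with a skirt 16 mm deep outside the pot's rim (3 mm play). Origin at its centre, at the skirt's lower edge, 69 mm above the bench when on the pot; top face 24 mm above origin. The tap, 68 mm tall above the top face, stands 60 mm towards its -x, a capped port 19 mm tall 60 mm towards +x. Lift 20 mm straight up to clear. Held down while the tap is shut.
- lid_knob (a point): The black round lift knob at the middle of the lid, 34 mm in diameter, 32 mm tall above the lid's top face. This point is on its axis, where to grip it, 22 mm above the top face (46 mm above the lid's origin). Grip with the fingers on the lid's +y and -y sides, clear of the tap and port.
- vent_tap_grip (a point): The large pot's vent tap: black bar handle 44 mm long, 12 mm wide, 22 mm tall on a steel valve body with a nozzle pointing outward. This point is the middle of the bar, on its vertical turning axis, 57 mm above the lid's top face, higher than the knob. Its y axis runs along the bar.
- vent_tap (a joint): Turn of the large pot's vent tap, rad: 0 = shut (bar across the nozzle, at right angles to the line to the knob), growing anticlockwise seen from above; 1.57 = open (bar in line with the nozzle and knob). Stop at 1.65. It stays where it is left; friction about 0.04 N m.
- small_tap (a joint): Turn of the like tap on the smaller pot (100 mm in diameter, 70 mm tall without lid, everything on it up to 146 mm above the bench), rad: 0 = shut. Must stay shut.
- mat: Black square rubber mat, 190 x 190 mm, 4 mm thick, fixed flat on the bench. Origin at the centre of its underside; its top is 4 mm above the origin.

How it is judged:
On the way, in this order (a step that is already met when the one before it is completed fails the run):
1. the large pot's tap is opened (to 1.1 rad or more) with the lid still seated (value of joint vent_tap above 1.1 rad and z of lid in the frame of pot below 0.075 m and horizontal distance between lid and pot below 0.01 m), for 0.2 s.
2. the lid is lifted clear of the pot (z of lid in the frame of pot above 0.09 m), for 0.1 s.
At the end, for the whole second after the job is handed in: The lid lies flat (within 0.1 rad, right way up) and at rest on the rubber mat, its centre within 40 mm of the mat's centre, and the small pot's tap is still shut (under 0.2 rad) (horizontal distance between lid and mat below 0.04 m and z of lid in the frame of mat below 0.009 m and angle between lid's own z axis and vertical below 0.1 rad and linear speed of lid below 0.02 m/s and value of joint small_tap below 0.2 rad); the robot touches nothing.
It fails at once if the lid is raised from its seat (by 8 mm) while its tap is shut (under 1.0 rad) (z of lid in the frame of pot above 0.077 m and horizontal distance between lid and pot below 0.04 m and value of joint vent_tap below 1 rad).
It fails at once if the lid is dropped or banged on the mat (over 100 N) (contact force between lid and mat above 100 N).
It fails at once if the small pot's tap is turned by more than 0.3 rad (value of joint small_tap above 0.3 rad).
It also fails if it takes over 58 s, if anything falls off the work surface, if the arm or the gripper's body presses on something with over 40 N, if the wrist force passes 120 N, or if a joint passes its speed limit or range.

## Working session

There is one attempt and no reset: what is moved stays moved. The work goes in short steps, Python scripts to look and compute and a tool call to move; the robot and the scene stay as the last step left them, time stands still between calls to the robot, and variables do not carry over. Pictures are saved under pics/ and viewed, at most 10 in all, crops included, and the job is handed in when it is done.

Besides the shell and the picture viewer there is one more tool, called after "Request:" by a JSON object that holds its "fn" and its "kwargs". arm_command: Moves the arm, as the interface text tells. Shifts and turns lie within -1 to 1; 1 stands for 500 mm of shift or 2 rad of turn. Its arguments: {"type":"object","properties":{"targets":{"type":"array","items":{"type":"object","properties":{"x":{"type":"number","minimum":-1,"maximum":1},"y":{"type":"number","minimum":-1,"maximum":1},"z":{"type":"number","minimum":-1,"maximum":1},"rx":{"type":"number","minimum":-1,"maximum":1},"ry":{"type":"number","minimum":-1,"maximum":1},"rz":{"type":"number","minimum":-1,"maximum":1},"claw":{"type":"number"}}}},"squeeze":{"type":"number"}},"required":["targets"]}

```bash
mkdir -p pics; cat > h.py <<'E'
import numpy as np, cv2
from plant import robot
def grab(n,tag):
    c=robot.get_calibration(n); p,d=robot.read_camera(n)
    np.savez(f'pics/{tag}.npz',p=p,d=d,K=c['intrinsics'],o=c['origin'],R=np.array(c['orientation'],float))
    cv2.imwrite(f'pics/{tag}.png',p[:,:,::-1]); return p,d,c
E
python3 - <<'E'
from h import *
for n in('scene','side'):
    p,d,c=grab(n,n+'1'); print(n,c)
a=cv2.imread('pics/scene1.png');b=cv2.imread('pics/side1.png')
s=robot.read_state();print(s['t'],s['tool_pos'],s['orientation'],s['opening'],s['force'])
E
```

```text
scene {'intrinsics': array([[395.5311601 ,   0.        , 248.16375301],
       [  0.        , 395.5311601 , 185.98398213],
       [  0.        ,   0.        ,   1.        ]]), 'origin': array([-0.21944813, -0.47416146,  0.5667186 ]), 'orientation': array([ 0.98093214, -0.53282208, -0.84952001])}
side {'intrinsics': array([[485.08293205,   0.        , 250.15202554],
       [  0.        , 485.08293205, 187.1224339 ],
       [  0.        ,   0.        ,   1.        ]]), 'origin': array([ 0.44742454, -0.81956696,  0.8365094 ]), 'orientation': array([ 0.83759019, -0.00925286, -0.05165444])}
0.1 [ 0.24604967 -0.54670734  0.23170533] [-3.07008191e+00 -6.58842424e-01  3.34373122e-04] 0.09303650903375894 [ 0.30123414  0.74507764 -0.02366034]
```

View pics/scene1.png

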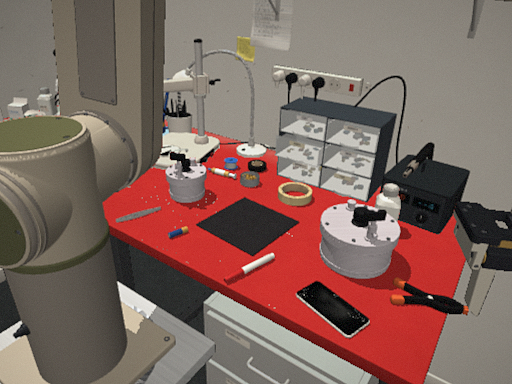

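View pics/side1.png

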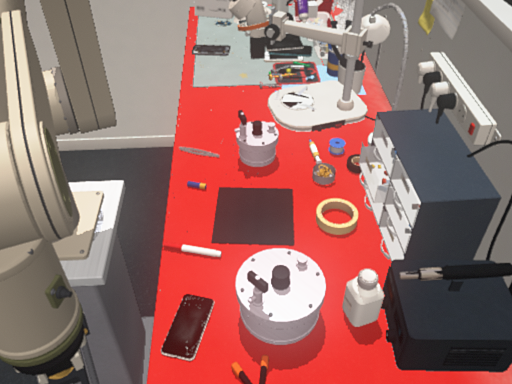

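The scene view shows the large pot at (360,238), the mat at (248,224) and the small pot at (187,182). In the side view the large lid is centred near (281,282), with the knob at (281,274), the tap bar at (257,282), the port at (302,264) and the mat at (255,215). The tap is on the robot's side. Next I'll measure with depth and with rays.

```bash
cat >> h.py <<'E'
from scipy.spatial.transform import Rotation as Ro
def load(tag):
    f=np.load(f'pics/{tag}.npz'); return f['p'],f['d'],f['K'],f['o'],Ro.from_rotvec(f['R']).as_matrix()
def cloud(tag):
    p,d,K,o,R=load(tag); v,u=np.mgrid[:384,:512]
    P=np.stack([(u-K[0,2])/K[0,0]*d,-(v-K[1,2])/K[1,1]*d,-d],-1)@R.T+o
    P[d==0]=np.nan; return p,P
def ray(tag,u,v):
    p,d,K,o,R=load(tag); r=R@np.array([(u-K[0,2])/K[0,0],-(v-K[1,2])/K[1,1],-1]); return o,r
def onz(tag,u,v,z):
    o,r=ray(tag,u,v); return o+r*(z-o[2])/r[2]
def two(t1,a,t2,b):
    o1,r1=ray(t1,*a);o2,r2=ray(t2,*b)
    s=np.linalg.lstsq(np.stack([r1,-r2],1),o2-o1,rcond=None)[0]
    A=o1+s[0]*r1;B=o2+s[1]*r2; return (A+B)/2,np.linalg.norm(A-B)
E
python3 - <<'E'
from h import *
np.set_printoptions(precision=4,suppress=True)
for t,box,mb in(('scene1',(315,195,405,275),(195,195,300,255)),('side1',(232,245,330,342),(212,185,297,246))):
    p,P=cloud(t); m=np.zeros(p.shape[:2],bool); m[box[1]:box[3],box[0]:box[2]]=1
    z=P[...,2]; print(t,'z hist',np.histogram(z[m&(z>.05)],bins=np.arange(.05,.18,.01))[0])
    g=p.max(2)
    lid=m&(g>130)&(z>.085)&(z<.1)&(p.min(2)>100)
    q=cv2.fitEllipse(cv2.convexHull(np.argwhere(lid)[:,::-1].astype(np.int32).reshape(-1,1,2))); 
    print('lid ellipse',q,onz(t,*q[0],.093),'z med',np.nanmedian(z[lid]))
    blk=(m&(g<75)).astype(np.uint8); n,l,s,c=cv2.connectedComponentsWithStats(blk)
    for i in range(1,n):
        if s[i,4]>25: Q=P[l==i]; print('black',s[i],c[i],np.nanmedian(Q,0),np.nanpercentile(Q[:,2],[5,95]))
    mm=np.zeros_like(blk); mm[mb[1]:mb[3],mb[0]:mb[2]]=1
    k=((mm>0)&(g<80)).astype(np.uint8); cs=max(cv2.findContours(k,0,2)[0],key=cv2.contourArea)
    ap=cv2.approxPolyDP(cs,6,True).reshape(-1,2); W=np.array([onz(t,*a,.004) for a in ap]);print('mat',ap.tolist(),W,W.mean(0),'depth z',np.nanmedian(z[k>0]))
a=cv2.imread('pics/scene1.png')[195:280,310:410];b=cv2.imread('pics/side1.png')[240:345,228:332]
f=lambda i,s:cv2.resize(i,(400,int(i.shape[0]*400/i.shape[1])),interpolation=cv2.INTER_CUBIC)
A,B=f(a,1),f(b,1);o=np.zeros((410,800,3),np.uint8);o[:A.shape[0],:400]=A;o[:B.shape[0],400:]=B[:410];cv2.imwrite('pics/crop1.png',o)
E
```

```text
scene1 z hist [ 310  178  419  447 2167   94  144  148   21   83  108   58]
lid ellipse ((366.00762939453125, 219.93991088867188), (56.064537048339844, 87.29637908935547), 85.03466033935547) [ 0.5378 -0.2736  0.093 ] z med 0.0930547617779891
black [398 195   7  27 126] [402.0397 208.5794] [ 0.7262 -0.308   0.0408] [0.0101 0.0778]
black [352 207  34  20 452] [366.3451 216.0177] [ 0.5037 -0.2794  0.1258] [0.0963 0.1603]
mat [[196, 224], [254, 254], [298, 222], [243, 198]] [[ 0.3986  0.1066  0.004 ]
 [ 0.3858 -0.0805  0.004 ]
 [ 0.5634 -0.0971  0.004 ]
 [ 0.5781  0.0887  0.004 ]] [0.4815 0.0044 0.004 ] depth z 0.004140541267111164
side1 z hist [ 115   35  263  555 4102   80  185  275   13   65  149   50]
lid ellipse ((280.43560791015625, 285.94732666015625), (75.39698028564453, 90.42046356201172), 95.16243743896484) [ 0.522  -0.2735  0.093 ] z med 0.09198447720051306Traceback (most recent call last):
  File "<stdin>", line 14, in <module>
ValueError: max() iterable argument is empty
```

```bash
python3 - <<'E'
from h import *
np.set_printoptions(precision=4,suppress=True)
p,P=cloud('side1');print(p[215,255],p[275,281],p[282,257])
z=P[...,2]
for t in('scene1','side1'):
    p,P=cloud(t);z=P[...,2]; near=np.hypot(P[...,0]-.525,P[...,1]+.275)<.1
    for nm,a,b in(('lid',.088,.097),('knobtop',.12,.13),('bartop',.145,.17),('port',.106,.117)):
        m=(near&(z>a)&(z<b)).astype(np.uint8); n,l,s,c=cv2.connectedComponentsWithStats(m)
        for i in range(1,n):
            if s[i,4]>14:
                Q=P[l==i];e=cv2.minEnclosingCircle(Q[:,:2].astype(np.float32)); r=cv2.minAreaRect((Q[:,:2]*1000).astype(np.float32))
                print(t,nm,s[i,4],c[i],'med',np.median(Q,0),'circ',e,'rect',np.round(r[0],0),np.round(r[1],0),round(r[2]))
    m=(z<.02)&(p.max(2)<(80 if t=='scene1' else 110))&(np.hypot(P[...,0]-.48,P[...,1])<.15)
    cs=max(cv2.findContours(m.astype(np.uint8),0,2)[0],key=cv2.contourArea);W=np.array([onz(t,*a[0],.004)[:2]*1000 for a in cs],np.float32);print('mat',cv2.minAreaRect(W))
a=cv2.imread('pics/scene1.png')[195:280,310:410];b=cv2.imread('pics/side1.png')[240:345,228:332]
f=lambda i,s:cv2.resize(i,(400,int(i.shape[0]*400/i.shape[1])),interpolation=cv2.INTER_CUBIC)
A,B=f(a,1),f(b,1);o=np.zeros((410,800,3),np.uint8);o[:A.shape[0],:400]=A;o[:B.shape[0],400:]=B[:410];cv2.imwrite('pics/crop1.png',o)
E
```

```text
[85 55 57] [111  94  96] [96 72 74]
scene1 lid 1977 [357.8381 227.6515] med [ 0.4958 -0.269   0.0931] circ ((0.5193832516670227, -0.2659740149974823), 0.08595750480890274) rect [ 512. -267.] [154. 168.] 9
scene1 lid 55 [366.0727 205.9636] med [ 0.5959 -0.2544  0.0934] circ ((0.5949200391769409, -0.2535592019557953), 0.02649075537919998) rect [ 595. -254.] [20. 50.] 8
scene1 knobtop 97 [360.3196 209.8763] med [ 0.5178 -0.2632  0.125 ] circ ((0.5212343335151672, -0.26522165536880493), 0.018032530322670937) rect [ 521. -263.] [26. 35.] 86
scene1 knobtop 51 [372.4118 226.3529] med [ 0.4716 -0.3065  0.1254] circ ((0.474468469619751, -0.30548974871635437), 0.009104129858314991) rect [ 473. -306.] [14. 18.] 26
scene1 bartop 208 [375.0048 213.524 ] med [ 0.4715 -0.3063  0.1558] circ ((0.4745675027370453, -0.3058280348777771), 0.022280683740973473) rect [ 475. -306.] [13. 44.] 43
scene1 port 47 [351.8936 201.6809] med [ 0.5628 -0.2273  0.1117] circ ((0.5645350217819214, -0.22644272446632385), 0.010299834422767162) rect [ 565. -227.] [17. 19.] 42
scene1 port 49 [358.3469 217.6122] med [ 0.5067
[... 983 characters left out ...]
.4770593047142029, -0.3052294850349426), 0.022420650348067284) rect [ 477. -305.] [13. 44.] 39
side1 port 72 [302.3611 259.0417] med [ 0.568  -0.2271  0.1112] circ ((0.568956196308136, -0.22547049820423126), 0.011580351740121841) rect [ 567. -226.] [19. 19.] 22
side1 port 58 [280.4483 281.5517] med [ 0.521  -0.2783  0.1109] circ ((0.521867036819458, -0.269497275352478), 0.015927230939269066) rect [ 521. -275.] [13. 32.] 79
side1 port 64 [254.8438 298.8906] med [ 0.4707 -0.3127  0.114 ] circ ((0.47244083881378174, -0.3115559220314026), 0.013513940386474133) rect [ 472. -311.] [27. 11.] 23
mat ((486.9797058105469, 6.3162994384765625), (187.37220764160156, 185.6927490234375), 84.54046630859375)
```

View pics/crop1.png

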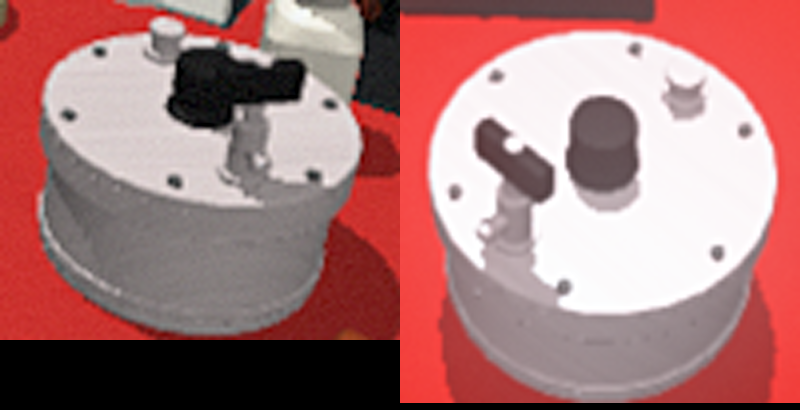

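The heights agree with the text: lid top 0.093, knob top 0.124, bar top 0.16. The positions are tap (0.476,-0.305), knob (0.522,-0.2645), lid +x at 41.4°, and mat (0.484,0.005). I'll move above the tap, with the fingers closing along the lid's x.

Request:
{"fn": "arm_command", "kwargs": {"targets": [{"x":0.2,"y":0.2,"z":0.06,"rz":-0.3,"claw":0},{"x":0.2,"y":0.2,"z":0.06,"rz":-0.3,"claw":0},{"x":0.2,"y":0.2,"z":0.06,"rz":-0.3,"claw":0},{"x":0.2,"y":0.2,"z":0.06,"rz":-0.3,"claw":0},{"x":0.46,"y":0.483,"z":0.04,"rz":-0.635},{"x":0.46,"y":0.483,"z":0.04,"rz":-0.635},{"x":0.46,"y":0.483,"z":0.04,"rz":-0.635},{"x":0.46,"y":0.483,"z":0.04,"rz":-0.635},{"x":0.46,"y":0.483,"z":0.04,"rz":-0.635},{"x":0.46,"y":0.483,"z":0.04,"rz":-0.635}]}}

```text
schema error: expected keys x, y, z, rx, ry, rz, claw
```

Request:
{"fn": "arm_command", "kwargs": {"targets": [{"x":0.2,"y":0.2,"z":0.06,"rx":0,"ry":0,"rz":-0.3,"claw":0},{"x":0.2,"y":0.2,"z":0.06,"rx":0,"ry":0,"rz":-0.3,"claw":0},{"x":0.2,"y":0.2,"z":0.06,"rx":0,"ry":0,"rz":-0.3,"claw":0},{"x":0.2,"y":0.2,"z":0.06,"rx":0,"ry":0,"rz":-0.3,"claw":0},{"x":0.46,"y":0.483,"z":0.04,"rx":0,"ry":0,"rz":-0.635,"claw":0},{"x":0.46,"y":0.483,"z":0.04,"rx":0,"ry":0,"rz":-0.635,"claw":0},{"x":0.46,"y":0.483,"z":0.04,"rx":0,"ry":0,"rz":-0.635,"claw":0},{"x":0.46,"y":0.483,"z":0.04,"rx":0,"ry":0,"rz":-0.635,"claw":0},{"x":0.46,"y":0.483,"z":0.04,"rx":0,"ry":0,"rz":-0.635,"claw":0},{"x":0.46,"y":0.483,"z":0.04,"rx":0,"ry":0,"rz":-0.635,"claw":0}]}}

```text
t: 0.93
tool_pos: [0.4793, -0.3006, 0.2517]
orientation: [-2.911, 1.175, 0.001]
force: [-1.1, -0.7, 0.5]
opening: 0.0929
gripper_force: 0.0
```

```bash
cat >> h.py <<'E'
def fray(tag,u,v):
    p,d,K,o,R=load(tag); x,y=u-K[0,2],v-K[1,2]; r=np.hypot(x,y)+1e-9; th=r/K[0,0]
    return o,R@np.array([x/r*np.sin(th),-y/r*np.sin(th),-np.cos(th)])
def fonz(tag,u,v,z):
    o,r=fray(tag,u,v); return o+r*(z-o[2])/r[2]
def st():
    s=robot.read_state(); y=Ro.from_rotvec(s['orientation']).as_matrix()
    print(s['t'],np.round(s['tool_pos'],4),'yaw',round(np.degrees(np.arctan2(y[1,1],y[0,1])),1),'z',np.round(y[:,2],3),'F',np.round(s['force'],1),'q',np.round(s['q'],2),s['opening'])
E
python3 - <<'E'
from h import *
st();grab('wrist','w1');st();c=robot.get_calibration('wrist');print(c)
P=cloud('scene1')[1];z=P[...,2];
for y0 in np.arange(-.5,.5,.1):
    print(round(y0,1),[round(float(np.nanmax(np.r_[0,z[(abs(P[...,1]-y0)<.05)&(abs(P[...,0]-x0)<.05)&(z<.5)]])),2) for x0 in np.arange(.3,.9,.1)])
E
```

```text
0.9333 [ 0.4793 -0.3006  0.2517] yaw -134.0 z [ 0.     0.003 -1.   ] F [-1.1 -0.7  0.5] q [-0.65  0.03  1.56  0.    1.55  1.69] 0.09288284666940234
0.9833 [ 0.4781 -0.3024  0.2518] yaw -134.5 z [-0.001  0.002 -1.   ] F [ 0.5 -0.8 -0.4] q [-0.66  0.03  1.56  0.    1.55  1.69] 0.09265265471369813
{'intrinsics': array([[297.31863964,   0.        , 254.10599491],
       [  0.        , 297.31863964, 192.66313207],
       [  0.        ,   0.        ,   1.        ]]), 'origin': array([ 0.53522912, -0.35944213,  0.40285947]), 'orientation': array([-0.14482842,  0.3446554 , -2.32637893])}
-0.5 [0.35, 0.0, 0.02, 0.0, 0.0, 0.0, 0.33]
-0.4 [0.01, 0.02, 0.09, 0.0, 0.12, 0.12, 0.5]
-0.3 [0.01, 0.1, 0.16, 0.1, 0.14, 0.16, 0.5]
-0.2 [0.01, 0.09, 0.13, 0.11, 0.12, 0.23, 0.5]
-0.1 [0.02, 0.02, 0.01, 0.02, 0.12, 0.23, 0.5]
-0.0 [0.0, 0.01, 0.01, 0.03, 0.15, 0.23, 0.5]
0.1 [0.02, 0.02, 0.01, 0.03, 0.15, 0.23, 0.5]
0.2 [0.01, 0.1, 0.15, 0.1, 0.03, 0.02, 0.5]
0.3 [0.01, 0.01, 0.1, 0.0, 0.03, 0.02, 0.5]
0.4 [0.0, 0.0, 0.0, 0.04, 0.27, 0.38, 0.49]
```

View pics/w1.png

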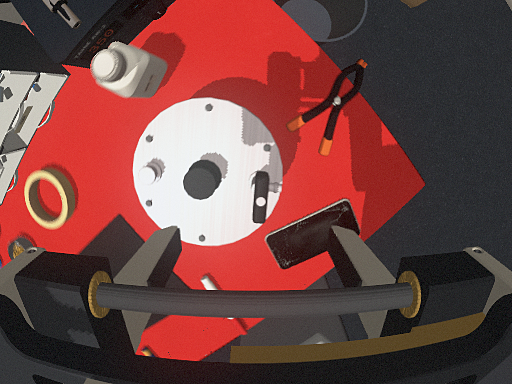

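The wrist view shows the bar at (261,196), running across the line to the knob at (203,180), with the port at (150,172). I'll refine the bar and knob from this view.

```bash
python3 - <<'E'
from h import *
np.set_printoptions(precision=4,suppress=True)
p=np.load('pics/w1.npz')['p']; k=(p.max(2)<75).astype(np.uint8)
for nm,(u0,v0,u1,v1),z in(('bar',(246,165,274,228),.161),('knob',(180,155,225,203),.124)):
    m=np.zeros_like(k);m[v0:v1,u0:u1]=k[v0:v1,u0:u1]; cs=max(cv2.findContours(m,0,1)[0],key=cv2.contourArea)
    W=np.array([fonz('w1',*a[0],z)[:2]*1000 for a in cs],np.float32);print(nm,cv2.boundingRect(cs),cv2.minAreaRect(W),cv2.minEnclosingCircle(W))
st()
E
```

```text
bar (253, 172, 16, 51) ((477.5027160644531, -306.8212890625), (11.262589454650879, 45.4416389465332), 42.45429611206055) ((478.04339599609375, -306.3265686035156), 22.937511444091797)
knob (184, 160, 37, 38) ((522.035400390625, -275.10919189453125), (32.74661636352539, 31.293092727661133), 5.054272174835205) ((521.2736206054688, -272.0901794433594), 18.986610412597656)
0.9833 [ 0.4781 -0.3024  0.2518] yaw -134.5 z [-0.001  0.002 -1.   ] F [ 0.5 -0.8 -0.4] q [-0.66  0.03  1.56  0.    1.55  1.69] 0.09265265471369813
```

Request:
{"fn": "arm_command", "kwargs": {"targets": [{"x":0,"y":0,"z":0,"rx":0,"ry":0,"rz":0,"claw":0},{"x":0,"y":0,"z":0,"rx":0,"ry":0,"rz":0,"claw":0},{"x":0,"y":0,"z":0,"rx":0,"ry":0,"rz":0,"claw":0}]}}

```text
t: 1.23
tool_pos: [0.4755, -0.3066, 0.2525]
orientation: [2.915, -1.171, -0.0]
force: [0.8, -1.0, -0.5]
opening: 0.0933
gripper_force: 0.0
```

Request:
{"fn": "arm_command", "kwargs": {"targets": [{"x":0.003,"y":0.001,"z":-0.06,"rx":0,"ry":0,"rz":-0.041,"claw":0},{"x":0.003,"y":0.001,"z":-0.12,"rx":0,"ry":0,"rz":-0.041,"claw":0},{"x":0.003,"y":0.001,"z":-0.17,"rx":0,"ry":0,"rz":-0.041,"claw":0},{"x":0.003,"y":0.001,"z":-0.2,"rx":0,"ry":0,"rz":-0.041,"claw":0},{"x":0.003,"y":0.001,"z":-0.205,"rx":0,"ry":0,"rz":-0.041,"claw":0},{"x":0.003,"y":0.001,"z":-0.205,"rx":0,"ry":0,"rz":-0.041,"claw":0},{"x":0.003,"y":0.001,"z":-0.205,"rx":0,"ry":0,"rz":-0.041,"claw":0}]}}

```text
t: 1.82
tool_pos: [0.4778, -0.3062, 0.1514]
orientation: [2.863, -1.293, 0.002]
force: [0.2, -0.1, 1.3]
opening: 0.093
gripper_force: 0.0
```

Request:
{"fn": "arm_command", "kwargs": {"targets": [{"x":0,"y":0,"z":0,"rx":0,"ry":0,"rz":0,"claw":255},{"x":0,"y":0,"z":0,"rx":0,"ry":0,"rz":0,"claw":255},{"x":0,"y":0,"z":0,"rx":0,"ry":0,"rz":0,"claw":255},{"x":0,"y":0,"z":0,"rx":0,"ry":0,"rz":0,"claw":255},{"x":0,"y":0,"z":0,"rx":0,"ry":0,"rz":0,"claw":255},{"x":0,"y":0,"z":0,"rx":0,"ry":0,"rz":0,"claw":255},{"x":0,"y":0,"z":0,"rx":0,"ry":0,"rz":0,"claw":255},{"x":0,"y":0,"z":0,"rx":0,"ry":0,"rz":0,"claw":255},{"x":0,"y":0,"z":0,"rx":0,"ry":0,"rz":0,"claw":255},{"x":0,"y":0,"z":0,"rx":0,"ry":0,"rz":0,"claw":255}], "squeeze": 12}}

```text
t: 2.65
tool_pos: [0.4777, -0.3051, 0.1501]
orientation: [-2.863, 1.293, 0.0]
force: [-0.0, -0.1, 0.1]
opening: 0.0307
gripper_force: 0.0
```

Still closing; I'll wait, then turn.

Request:
{"fn": "arm_command", "kwargs": {"targets": [{"x":0,"y":0,"z":0,"rx":0,"ry":0,"rz":0,"claw":255},{"x":0,"y":0,"z":0,"rx":0,"ry":0,"rz":0,"claw":255},{"x":0,"y":0,"z":0,"rx":0,"ry":0,"rz":0,"claw":255},{"x":0,"y":0,"z":0,"rx":0,"ry":0,"rz":0,"claw":255},{"x":0,"y":0,"z":0,"rx":0,"ry":0,"rz":0,"claw":255},{"x":0,"y":0,"z":0,"rx":0,"ry":0,"rz":0,"claw":255}], "squeeze": 12}}

```text
t: 3.15
tool_pos: [0.4776, -0.3052, 0.1501]
orientation: [2.863, -1.293, -0.0]
force: [-1.0, -0.4, -0.3]
opening: 0.0119
gripper_force: 12.0
```

Request:
{"fn": "arm_command", "kwargs": {"targets": [{"x":0,"y":0,"z":0,"rx":0,"ry":0,"rz":0.04,"claw":255},{"x":0,"y":0,"z":0,"rx":0,"ry":0,"rz":0.08,"claw":255},{"x":0,"y":0,"z":0,"rx":0,"ry":0,"rz":0.12,"claw":255},{"x":0,"y":0,"z":0,"rx":0,"ry":0,"rz":0.16,"claw":255},{"x":0,"y":0,"z":0,"rx":0,"ry":0,"rz":0.2,"claw":255},{"x":0,"y":0,"z":0,"rx":0,"ry":0,"rz":0.24,"claw":255},{"x":0,"y":0,"z":0,"rx":0,"ry":0,"rz":0.28,"claw":255},{"x":0,"y":0,"z":0,"rx":0,"ry":0,"rz":0.32,"claw":255},{"x":0,"y":0,"z":0,"rx":0,"ry":0,"rz":0.36,"claw":255},{"x":0,"y":0,"z":0,"rx":0,"ry":0,"rz":0.4,"claw":255}]}}

```text
t: 3.98
tool_pos: [0.478, -0.3046, 0.1501]
orientation: [-3.14, 0.069, -0.001]
force: [0.7, 2.0, -0.1]
opening: 0.012
gripper_force: 12.0
```

Request:
{"fn": "arm_command", "kwargs": {"targets": [{"x":0,"y":0,"z":0,"rx":0,"ry":0,"rz":0.04,"claw":255},{"x":0,"y":0,"z":0,"rx":0,"ry":0,"rz":0.08,"claw":255},{"x":0,"y":0,"z":0,"rx":0,"ry":0,"rz":0.12,"claw":255},{"x":0,"y":0,"z":0,"rx":0,"ry":0,"rz":0.16,"claw":255},{"x":0,"y":0,"z":0,"rx":0,"ry":0,"rz":0.2,"claw":255},{"x":0,"y":0,"z":0,"rx":0,"ry":0,"rz":0.24,"claw":255},{"x":0,"y":0,"z":0,"rx":0,"ry":0,"rz":0.28,"claw":255},{"x":0,"y":0,"z":0,"rx":0,"ry":0,"rz":0.32,"claw":255},{"x":0,"y":0,"z":0,"rx":0,"ry":0,"rz":0.36,"claw":255},{"x":0,"y":0,"z":0,"rx":0,"ry":0,"rz":0.385,"claw":255}]}}

```text
t: 4.82
tool_pos: [0.4777, -0.3045, 0.1501]
orientation: [-2.936, -1.116, -0.0]
force: [-0.3, 3.2, 1.5]
opening: 0.0121
gripper_force: 12.0
```

Request:
{"fn": "arm_command", "kwargs": {"targets": [{"x":0,"y":0,"z":0,"rx":0,"ry":0,"rz":0,"claw":255},{"x":0,"y":0,"z":0,"rx":0,"ry":0,"rz":0,"claw":255},{"x":0,"y":0,"z":0,"rx":0,"ry":0,"rz":0,"claw":255}]}}

```text
t: 5.07
tool_pos: [0.4778, -0.3047, 0.1501]
orientation: [-2.939, -1.107, -0.0]
force: [-1.3, 3.9, 0.6]
opening: 0.0117
gripper_force: 12.0
```

The tap has turned 90°. Release and raise.

Request:
{"fn": "arm_command", "kwargs": {"targets": [{"x":0,"y":0,"z":0,"rx":0,"ry":0,"rz":0,"claw":0},{"x":0,"y":0,"z":0,"rx":0,"ry":0,"rz":0,"claw":0},{"x":0,"y":0,"z":0,"rx":0,"ry":0,"rz":0,"claw":0},{"x":0,"y":0,"z":0,"rx":0,"ry":0,"rz":0,"claw":0},{"x":0,"y":0,"z":0,"rx":0,"ry":0,"rz":0,"claw":0},{"x":0,"y":0,"z":0,"rx":0,"ry":0,"rz":0,"claw":0},{"x":0,"y":0,"z":0.05,"rx":0,"ry":0,"rz":0,"claw":0},{"x":0,"y":0,"z":0.1,"rx":0,"ry":0,"rz":0,"claw":0},{"x":0,"y":0,"z":0.15,"rx":0,"ry":0,"rz":0,"claw":0},{"x":0,"y":0,"z":0.15,"rx":0,"ry":0,"rz":0,"claw":0}]}}

```text
t: 5.9
tool_pos: [0.4799, -0.3068, 0.2315]
orientation: [2.932, 1.107, 0.007]
force: [-0.5, -0.5, 0.3]
opening: 0.074
gripper_force: 0.0
```

Request:
{"fn": "arm_command", "kwargs": {"targets": [{"x":0,"y":0,"z":0,"rx":0,"ry":0,"rz":0,"claw":0},{"x":0,"y":0,"z":0,"rx":0,"ry":0,"rz":0,"claw":0},{"x":0,"y":0,"z":0,"rx":0,"ry":0,"rz":0,"claw":0},{"x":0,"y":0,"z":0,"rx":0,"ry":0,"rz":0,"claw":0}]}}

```text
t: 6.23
tool_pos: [0.4771, -0.3047, 0.2235]
orientation: [-2.937, -1.109, 0.002]
force: [0.0, 0.4, 0.5]
opening: 0.0928
gripper_force: 0.0
```

```bash
python3 - <<'E'
from h import *
np.set_printoptions(precision=4,suppress=True)
grab('scene','scene2');grab('wrist','w2');grab('side','side2');st()
for t in('scene2','side2'):
    p,P=cloud(t);z=P[...,2]; near=np.hypot(P[...,0]-.525,P[...,1]+.265)<.1
    for nm,a,b in(('knobtop',.12,.128),('bartop',.145,.165),('port',.106,.117)):
        m=(near&(z>a)&(z<b)).astype(np.uint8); n,l,s,c=cv2.connectedComponentsWithStats(m)
        for i in range(1,n):
            if s[i,4]>14:
                Q=P[l==i];e=cv2.minEnclosingCircle(Q[:,:2].astype(np.float32)); r=cv2.minAreaRect((Q[:,:2]*1000).astype(np.float32))
                print(t,nm,s[i,4],'circ',e,'rect',np.round(r[0],0),np.round(r[1],0),round(r[2]))
E
```

```text
6.3833 [ 0.4773 -0.3049  0.2242] yaw -48.6 z [-0.001  0.001 -1.   ] F [ 0.7 -1.  -0.5] q [-0.66  0.05  1.59 -0.    1.5   0.19] 0.0928079506615586
scene2 knobtop 120 circ ((0.5215916633605957, -0.2676309645175934), 0.01843530870974064) rect [ 520. -267.] [31. 33.] 76
scene2 knobtop 45 circ ((0.4745887517929077, -0.30690285563468933), 0.00946791935712099) rect [ 473. -307.] [13. 18.] 11
scene2 bartop 167 circ ((0.4762314260005951, -0.3079148828983307), 0.022808656096458435) rect [ 474. -306.] [45. 12.] 46
scene2 port 47 circ ((0.5650466084480286, -0.2263127565383911), 0.010464285500347614) rect [ 565. -227.] [20. 18.] 22
scene2 port 70 circ ((0.5171635746955872, -0.2674783766269684), 0.016544751822948456) rect [ 510. -269.] [16. 33.] 12
scene2 port 50 circ ((0.46782273054122925, -0.3103262782096863), 0.014020388014614582) rect [ 468. -311.] [28. 12.] 58
side2 knobtop 36 circ ((0.5118898153305054, -0.26492244005203247), 0.012083172798156738) rect [ 509. -265.] [24.  6.] 85
side2 knobtop 17 circ ((0.5330725312232971, -0.27450448274612427), 0.009891427122056484) rect [ 534. -276.] [20.  5.] 46
side2 knobtop 41 circ ((0.4780882000923157, -0.3062281608581543), 0.009244418703019619) rect [ 480. -309.] [18. 10.] 39
side2 bartop 235 circ ((0.47738462686538696, -0.3065289556980133), 0.022265352308750153) rect [ 478. -307.] [43. 12.] 42
side2 port 75 circ ((0.5676327347755432, -0.22659499943256378), 0.0104683768004179) rect [ 568. -227.] [19. 17.] 36
side2 port 66 circ ((0.5218110680580139, -0.2708163261413574), 0.01596364565193653) rect [ 521. -277.] [13. 32.] 80
side2 port 65 circ ((0.47229158878326416, -0.31414180994033813), 0.01377003826200962) rect [ 472. -314.] [27. 10.] 29
```

View pics/w2.png

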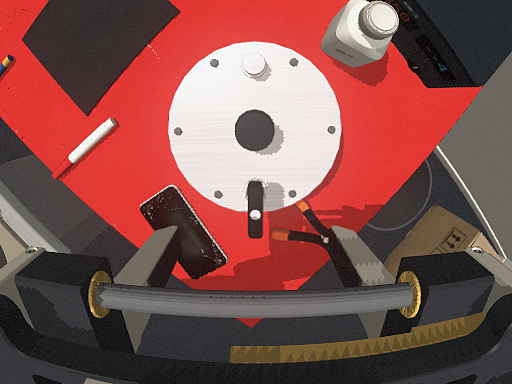

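The wrist view shows the bar (255,208) now in line with the knob (254,130) and the port (254,65), so the tap is open. Next is the knob grip.

Request:
{"fn": "arm_command", "kwargs": {"targets": [{"x":0.06,"y":0.05,"z":0,"rx":0,"ry":0,"rz":0,"claw":0},{"x":0.09,"y":0.077,"z":0,"rx":0,"ry":0,"rz":0,"claw":0},{"x":0.09,"y":0.077,"z":0,"rx":0,"ry":0,"rz":0,"claw":0},{"x":0.09,"y":0.077,"z":-0.06,"rx":0,"ry":0,"rz":0,"claw":0},{"x":0.09,"y":0.077,"z":-0.12,"rx":0,"ry":0,"rz":0,"claw":0},{"x":0.09,"y":0.077,"z":-0.17,"rx":0,"ry":0,"rz":0,"claw":0},{"x":0.09,"y":0.077,"z":-0.2,"rx":0,"ry":0,"rz":0,"claw":0},{"x":0.09,"y":0.077,"z":-0.215,"rx":0,"ry":0,"rz":0,"claw":0},{"x":0.09,"y":0.077,"z":-0.22,"rx":0,"ry":0,"rz":0,"claw":0},{"x":0.09,"y":0.077,"z":-0.222,"rx":0,"ry":0,"rz":0,"claw":0}]}}

```text
t: 7.22
tool_pos: [0.5226, -0.267, 0.1143]
orientation: [-2.939, -1.109, 0.0]
force: [0.6, 0.8, 0.1]
opening: 0.0931
gripper_force: 0.0
```

Request:
{"fn": "arm_command", "kwargs": {"targets": [{"x":0,"y":0,"z":0,"rx":0,"ry":0,"rz":0,"claw":255},{"x":0,"y":0,"z":0,"rx":0,"ry":0,"rz":0,"claw":255},{"x":0,"y":0,"z":0,"rx":0,"ry":0,"rz":0,"claw":255},{"x":0,"y":0,"z":0,"rx":0,"ry":0,"rz":0,"claw":255},{"x":0,"y":0,"z":0,"rx":0,"ry":0,"rz":0,"claw":255},{"x":0,"y":0,"z":0,"rx":0,"ry":0,"rz":0,"claw":255},{"x":0,"y":0,"z":0,"rx":0,"ry":0,"rz":0,"claw":255},{"x":0,"y":0,"z":0,"rx":0,"ry":0,"rz":0,"claw":255},{"x":0,"y":0,"z":0,"rx":0,"ry":0,"rz":0,"claw":255},{"x":0,"y":0,"z":0,"rx":0,"ry":0,"rz":0,"claw":255}], "squeeze": 40}}

```text
t: 8.05
tool_pos: [0.5225, -0.2663, 0.114]
orientation: [-2.938, -1.109, 0.001]
force: [-2.0, 1.7, 1.4]
opening: 0.0329
gripper_force: 40.0
```

Request:
{"fn": "arm_command", "kwargs": {"targets": [{"x":0,"y":0,"z":0,"rx":0,"ry":0,"rz":0,"claw":255},{"x":0,"y":0,"z":0,"rx":0,"ry":0,"rz":0,"claw":255},{"x":0,"y":0,"z":0,"rx":0,"ry":0,"rz":0,"claw":255},{"x":0,"y":0,"z":0,"rx":0,"ry":0,"rz":0,"claw":255}]}}

```text
t: 8.38
tool_pos: [0.5225, -0.2664, 0.114]
orientation: [-2.938, -1.109, 0.001]
force: [-3.4, 2.4, 2.4]
opening: 0.0327
gripper_force: 40.0
```

The grip is good (33 mm, 40 N). Lift slowly.

Request:
{"fn": "arm_command", "kwargs": {"targets": [{"x":0,"y":0,"z":0.01,"rx":0,"ry":0,"rz":0,"claw":255},{"x":0,"y":0,"z":0.02,"rx":0,"ry":0,"rz":0,"claw":255},{"x":0,"y":0,"z":0.03,"rx":0,"ry":0,"rz":0,"claw":255},{"x":0,"y":0,"z":0.04,"rx":0,"ry":0,"rz":0,"claw":255},{"x":0,"y":0,"z":0.05,"rx":0,"ry":0,"rz":0,"claw":255},{"x":0,"y":0,"z":0.065,"rx":0,"ry":0,"rz":0,"claw":255},{"x":0,"y":0,"z":0.08,"rx":0,"ry":0,"rz":0,"claw":255},{"x":0,"y":0,"z":0.095,"rx":0,"ry":0,"rz":0,"claw":255},{"x":0,"y":0,"z":0.11,"rx":0,"ry":0,"rz":0,"claw":255},{"x":0,"y":0,"z":0.12,"rx":0,"ry":0,"rz":0,"claw":255}]}}

```text
t: 9.22
tool_pos: [0.5231, -0.2669, 0.1757]
orientation: [2.938, 1.109, 0.001]
force: [1.0, 0.3, -5.3]
opening: 0.0328
gripper_force: 40.0
```

```bash
python3 - <<'E'
from h import *
st();grab('scene','scene3')
p,P=cloud('scene3');z=P[...,2];near=np.hypot(P[...,0]-.525,P[...,1]+.265)<.08
m=near&(p.min(2)>120)&(z>.07)&(z<.17);print(np.histogram(z[m],bins=np.arange(.07,.18,.01)))
m&=(z>.14);A=np.c_[P[m][:,:2],np.ones(m.sum())];print(np.linalg.lstsq(A,z[m],rcond=None)[0])
E
```

```text
9.2167 [ 0.5231 -0.2669  0.1757] yaw -48.6 z [ 0.001 -0.001 -1.   ] F [ 1.   0.3 -5.3] q [-0.56  0.13  1.6   0.    1.42  0.29] 0.032839463669374916
(array([  63,  261,    0,    0,    0,    0,    0,    0, 1348,   32]), array([0.07, 0.08, 0.09, 0.1 , 0.11, 0.12, 0.13, 0.14, 0.15, 0.16, 0.17]))
[ 0.00164854 -0.00363021  0.15320523]
```

The lid is off and level, 5 N in hand. Carry it over the mat.

Request:
{"fn": "arm_command", "kwargs": {"targets": [{"x":-0.004,"y":0.03,"z":0,"rx":0,"ry":0,"rz":0,"claw":255},{"x":-0.012,"y":0.085,"z":0,"rx":0,"ry":0,"rz":0,"claw":255},{"x":-0.021,"y":0.15,"z":0,"rx":0,"ry":0,"rz":0,"claw":255},{"x":-0.031,"y":0.22,"z":0,"rx":0,"ry":0,"rz":0,"claw":255},{"x":-0.041,"y":0.29,"z":0,"rx":0,"ry":0,"rz":0,"claw":255},{"x":-0.051,"y":0.36,"z":0,"rx":0,"ry":0,"rz":0,"claw":255},{"x":-0.06,"y":0.425,"z":0,"rx":0,"ry":0,"rz":0,"claw":255},{"x":-0.068,"y":0.48,"z":0,"rx":0,"ry":0,"rz":0,"claw":255},{"x":-0.074,"y":0.52,"z":0,"rx":0,"ry":0,"rz":0,"claw":255},{"x":-0.077,"y":0.542,"z":0,"rx":0,"ry":0,"rz":0,"claw":255}]}}

```text
t: 10.1
tool_pos: [0.4832, 0.0072, 0.1738]
orientation: [-2.937, -1.112, 0.0]
force: [1.0, 0.4, -4.3]
opening: 0.0328
gripper_force: 40.0
```

Request:
{"fn": "arm_command", "kwargs": {"targets": [{"x":0,"y":0,"z":0,"rx":0,"ry":0,"rz":0,"claw":255},{"x":0,"y":0,"z":0,"rx":0,"ry":0,"rz":0,"claw":255},{"x":0,"y":0,"z":0,"rx":0,"ry":0,"rz":0,"claw":255}]}}

```text
t: 10.35
tool_pos: [0.4843, 0.0036, 0.1741]
orientation: [2.939, 1.109, -0.0]
force: [-0.1, 0.5, -4.7]
opening: 0.033
gripper_force: 40.0
```

```bash
python3 - <<'E'
from h import *
st();grab('scene','scene4')
for t in('scene4','scene1'):
    p,P=cloud(t);z=P[...,2]
    if t=='scene4':
        m=(np.hypot(P[...,0]-.484,P[...,1]-.005)<.1)&(p.min(2)>110)&(z>.13)&(z<.165);A=np.c_[P[m][:,:2],np.ones(m.sum())];print('plane',np.linalg.lstsq(A,z[m],rcond=None)[0],np.median(z[m]),cv2.minEnclosingCircle(P[m][:,:2].astype(np.float32)))
    m=(abs(P[...,0]-.48)<.12)&(P[...,1]>.11)&(P[...,1]<.35)&(z>.05)&(z<.16);print('small pot y range',np.percentile(P[m],[0,1,99,100],axis=0))
E
```

```text
10.35 [0.4843 0.0036 0.1741] yaw -48.7 z [-0.    -0.001 -1.   ] F [-0.1  0.5 -4.7] q [-0.1  -0.15  1.88 -0.    1.42  0.75] 0.033032626429790164
plane [0.07072779 0.03814598 0.11818124] 0.15272281879531652 ((0.4818308353424072, 0.0017550198826938868), 0.0862269252538681)
small pot y range [[0.44626742 0.17847875 0.05001382]
 [0.44969974 0.17994455 0.05294259]
 [0.55439262 0.28462215 0.14607302]
 [0.56251842 0.29485314 0.14756386]]
small pot y range [[0.44528777 0.17809704 0.05009904]
 [0.44962255 0.18045878 0.0522562 ]
 [0.55394128 0.2850347  0.14627756]
 [0.56226313 0.29345448 0.14811344]]
```

View pics/scene4.png

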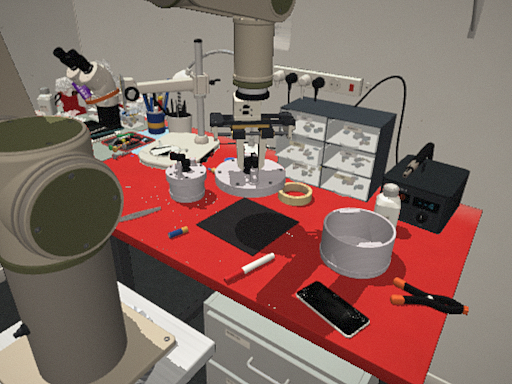

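The scene view shows the open pot at (357,240), the lid held level over the mat at (250,178), and the small pot clear at (187,182). Lower it slowly.

Request:
{"fn": "arm_command", "kwargs": {"targets": [{"x":0,"y":0,"z":-0.02,"rx":0,"ry":0,"rz":0,"claw":255},{"x":0,"y":0,"z":-0.05,"rx":0,"ry":0,"rz":0,"claw":255},{"x":0,"y":0,"z":-0.08,"rx":0,"ry":0,"rz":0,"claw":255},{"x":0,"y":0,"z":-0.11,"rx":0,"ry":0,"rz":0,"claw":255},{"x":0,"y":0,"z":-0.14,"rx":0,"ry":0,"rz":0,"claw":255},{"x":0,"y":0,"z":-0.165,"rx":0,"ry":0,"rz":0,"claw":255},{"x":0,"y":0,"z":-0.185,"rx":0,"ry":0,"rz":0,"claw":255},{"x":0,"y":0,"z":-0.2,"rx":0,"ry":0,"rz":0,"claw":255},{"x":0,"y":0,"z":-0.21,"rx":0,"ry":0,"rz":0,"claw":255},{"x":0,"y":0,"z":-0.218,"rx":0,"ry":0,"rz":0,"claw":255}]}}

```text
t: 11.23
tool_pos: [0.4842, 0.0041, 0.0646]
orientation: [-2.939, -1.109, 0.0]
force: [-0.4, 0.3, -4.2]
opening: 0.033
gripper_force: 40.0
```

Request:
{"fn": "arm_command", "kwargs": {"targets": [{"x":0,"y":0,"z":-0.003,"rx":0,"ry":0,"rz":0,"claw":255},{"x":0,"y":0,"z":-0.006,"rx":0,"ry":0,"rz":0,"claw":255},{"x":0,"y":0,"z":-0.009,"rx":0,"ry":0,"rz":0,"claw":255},{"x":0,"y":0,"z":-0.012,"rx":0,"ry":0,"rz":0,"claw":255},{"x":0,"y":0,"z":-0.015,"rx":0,"ry":0,"rz":0,"claw":255},{"x":0,"y":0,"z":-0.018,"rx":0,"ry":0,"rz":0,"claw":255},{"x":0,"y":0,"z":-0.021,"rx":0,"ry":0,"rz":0,"claw":255},{"x":0,"y":0,"z":-0.024,"rx":0,"ry":0,"rz":0,"claw":255},{"x":0,"y":0,"z":-0.026,"rx":0,"ry":0,"rz":0,"claw":255},{"x":0,"y":0,"z":-0.026,"rx":0,"ry":0,"rz":0,"claw":255}]}}

```text
t: 12.07
tool_pos: [0.484, 0.0044, 0.0518]
orientation: [-2.939, -1.109, 0.001]
force: [0.2, -1.2, -4.5]
opening: 0.033
gripper_force: 40.0
```

Request:
{"fn": "arm_command", "kwargs": {"targets": [{"x":0,"y":0,"z":-0.001,"rx":0,"ry":0,"rz":0,"claw":255},{"x":0,"y":0,"z":-0.002,"rx":0,"ry":0,"rz":0,"claw":255},{"x":0,"y":0,"z":-0.003,"rx":0,"ry":0,"rz":0,"claw":255},{"x":0,"y":0,"z":-0.004,"rx":0,"ry":0,"rz":0,"claw":255},{"x":0,"y":0,"z":-0.005,"rx":0,"ry":0,"rz":0,"claw":255},{"x":0,"y":0,"z":-0.005,"rx":0,"ry":0,"rz":0,"claw":255}]}}

```text
t: 12.57
tool_pos: [0.4841, 0.0043, 0.0495]
orientation: [-2.939, -1.109, 0.0]
force: [-0.6, 0.1, -4.2]
opening: 0.0326
gripper_force: 40.0
```

Request:
{"fn": "arm_command", "kwargs": {"targets": [{"x":0,"y":0,"z":-0.001,"rx":0,"ry":0,"rz":0,"claw":255},{"x":0,"y":0,"z":-0.002,"rx":0,"ry":0,"rz":0,"claw":255},{"x":0,"y":0,"z":-0.003,"rx":0,"ry":0,"rz":0,"claw":255},{"x":0,"y":0,"z":-0.004,"rx":0,"ry":0,"rz":0,"claw":255},{"x":0,"y":0,"z":-0.004,"rx":0,"ry":0,"rz":0,"claw":255}]}}

```text
t: 12.98
tool_pos: [0.4845, 0.0043, 0.049]
orientation: [2.939, 1.109, 0.0]
force: [-7.7, 0.3, 11.0]
opening: 0.0331
gripper_force: 40.0
```

It's in contact. Release and withdraw straight up.

Request:
{"fn": "arm_command", "kwargs": {"targets": [{"x":0,"y":0,"z":0,"rx":0,"ry":0,"rz":0,"claw":0},{"x":0,"y":0,"z":0,"rx":0,"ry":0,"rz":0,"claw":0},{"x":0,"y":0,"z":0,"rx":0,"ry":0,"rz":0,"claw":0},{"x":0,"y":0,"z":0,"rx":0,"ry":0,"rz":0,"claw":0},{"x":0,"y":0,"z":0,"rx":0,"ry":0,"rz":0,"claw":0},{"x":0,"y":0,"z":0,"rx":0,"ry":0,"rz":0,"claw":0},{"x":0,"y":0,"z":0,"rx":0,"ry":0,"rz":0,"claw":0},{"x":0,"y":0,"z":0,"rx":0,"ry":0,"rz":0,"claw":0},{"x":0,"y":0,"z":0,"rx":0,"ry":0,"rz":0,"claw":0},{"x":0,"y":0,"z":0,"rx":0,"ry":0,"rz":0,"claw":0}]}}

```text
t: 13.82
tool_pos: [0.4842, 0.0043, 0.0476]
orientation: [-2.939, -1.109, 0.0]
force: [0.4, -0.6, -0.4]
opening: 0.0919
gripper_force: 0.0
```

Request:
{"fn": "arm_command", "kwargs": {"targets": [{"x":0,"y":0,"z":0.03,"rx":0,"ry":0,"rz":0,"claw":0},{"x":0,"y":0,"z":0.08,"rx":0,"ry":0,"rz":0,"claw":0},{"x":0,"y":0,"z":0.14,"rx":0,"ry":0,"rz":0,"claw":0},{"x":0,"y":0,"z":0.2,"rx":0,"ry":0,"rz":0,"claw":0},{"x":0,"y":0,"z":0.26,"rx":0,"ry":0,"rz":0,"claw":0},{"x":0,"y":0,"z":0.32,"rx":0,"ry":0,"rz":0,"claw":0},{"x":0,"y":0,"z":0.36,"rx":0,"ry":0,"rz":0,"claw":0},{"x":0,"y":0,"z":0.36,"rx":0,"ry":0,"rz":0,"claw":0},{"x":0,"y":0,"z":0.36,"rx":0,"ry":0,"rz":0,"claw":0}]}}

```text
t: 14.57
tool_pos: [0.4852, 0.0042, 0.2291]
orientation: [2.938, 1.109, 0.005]
force: [0.2, -0.5, -0.3]
opening: 0.093
gripper_force: 0.0
```

```bash
python3 - <<'E'
from h import *
st();grab('scene','scene5')
p,P=cloud('scene5');z=P[...,2]
m=(np.hypot(P[...,0]-.484,P[...,1]-.005)<.1)&(p.min(2)>100)&(z>.02)&(z<.037);A=np.c_[P[m][:,:2],np.ones(m.sum())];print('plane',np.linalg.lstsq(A,z[m],rcond=None)[0],np.median(z[m]),cv2.minEnclosingCircle(P[m][:,:2].astype(np.float32)))
E
```

```text
14.5667 [0.4852 0.0042 0.2291] yaw -48.6 z [ 0.003 -0.    -1.   ] F [ 0.2 -0.5 -0.3] q [-0.1  -0.19  1.81  0.    1.52  0.75] 0.09304786813510375
plane [0.00823857 0.00475386 0.02404925] 0.028096356985628235 ((0.4830865263938904, 0.0020780584309250116), 0.08644562214612961)
```

View pics/scene5.png

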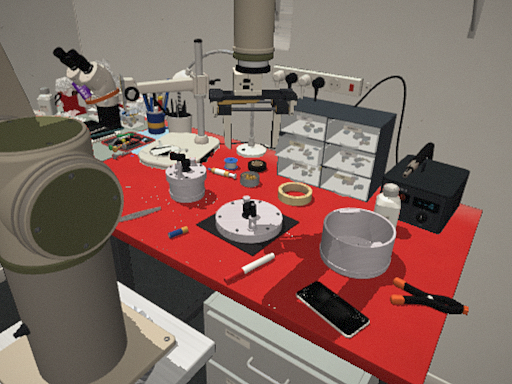

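The lid lies flat on the mat at (249,220), top at z = 0.028 and centre (0.483,0.002), with the gripper clear above it. Handing in.

```bash
python3 -c "
from plant import robot
print(robot.close_job())"
```

```text
the job is handed in; nothing more can be done
None
```

The tap was opened about 90°, and the lid was lifted off and set flat on the mat, about 3 mm from its centre by camera. The small pot was not touched. The job was handed in at about 15 s, but no verdict came back.

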